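# Put the mouse, the candle and the stapler back in their own places

## Robot

A 7-joint arm with a two-finger parallel gripper is mounted at the origin on a cart in front of the work surface, level with it; the furniture and walls round the work are solid. World frame = base frame: x ahead of the robot, y to its left, z up, the work surface at z = 0. Lengths are in m, angles in rad, forces in N, time in s.
With the tool pointing down it reaches from about 0.4 to 0.875 m from the base axis. Payload 6.5 kg.
Tool frame: the origin (TCP) lies at the very end of the fingers, on their centre line; the grasp point (between the pads) lies 19 mm behind it; z points along the fingers, y is the line along which they close (so a half turn about z gives the same grasp; the last joint's range is limited). The gripper opens to 85 mm and grips with 20 to 120 N. Pads are 22 mm wide; open, the fingers measure 114 mm over their backs; the gripper's body (76 mm by 85 mm) begins 54 mm behind the grasp point. The pads swing forward as they close: fully open they stand 13 mm farther back than shut.
Start: joints at [-1.356, 0.536, -0.004, 1.538, 0.003, 1.067, -0.071], TCP at [0.18, 0.625, 0.209] pointing down, gripper open.
Joint ranges: [-2.7, 2.7], [-0.37, 2.16], [-1.27, 1.26], [0.24, 2.4], [-1.31, 4.45], [0.19, 1.91], [-2.76, 2.76]. Speed limits (rad/s): [2.39, 2.39, 3.14, 3.14, 3.14, 3.14, 3.14].

## Interface

Orientations are given as [roll, pitch, yaw] about the fixed x, y, z axes, in that order (R = Rz(yaw) Ry(pitch) Rx(roll)).
In Python, from bench import r, command_gripper, snapshot, order, get_time_s, get_joint_positions, get_joint_vel, get_tau, get_eef_pos, get_orientation, get_ft_force, get_ft_torque, get_width, get_grasp_force gives the robot as it stands. Calls block until the motion is done:
- r.move_pose(position, orientation): joint-space move of the TCP to a pose.
- r.move_linear(position, rotation=None, max_speed=0.15, stop_force=None): straight line of the TCP; rotation=None keeps the orientation; max_speed is the mean speed in m/s. With stop_force (N) it stops when the force on the tool has changed by that much, and returns True; else False.
- r.set_joints(angles): joint-space move.
- command_gripper(opening): finger opening in m; the grip force is fixed at half the most; returns when the fingers have stopped.
- r.wait(seconds).
- r.ik(position, orientation): joint angles nearest the present ones, or None.
- snapshot(name): name is "scene" or "top"; returns a dict with "image" (384x512x3 uint8, red, green, blue), "camera_matrix" (3x3 intrinsics, pixels), "pose" (4x4, takes a point from camera to world coordinates). Camera axes: x right, y down, z forward; pixel columns grow to the right and rows downward; lengths in m; the calibration is good to about 2 mm. A picture is of the moment at which its call begins. There is no depth.
A pose or a line that the arm cannot do raises r.PlanningError and nothing moves.
- order.close_job(): hands the job in; it is judged then, once.
Readings, each from a call of its own:
- get_time_s(): time.
- get_joint_positions(): joint angles.
- get_joint_vel(): joint speeds.
- get_tau(): joint torques, N m.
- get_eef_pos(): TCP position.
- get_orientation(): TCP orientation.
- get_ft_force(): force on the tool from outside, world axes, zero at the start.
- get_ft_torque(): the same for the moment, N m.
- get_width(): finger opening in m.
- get_grasp_force(): force on a finger pad.
Only numpy, scipy, OpenCV 4.12 (cv2) and the standard library are available. Lean on these libraries where they do the work, as an engineer would, in place of code of your own. Each camera call takes 0.05 s, during which the arm holds its last target. There are 200 camera calls.

## Task

Three things on the desk got mixed up: put the computer mouse on the square mouse pad, the candle in the round dish and the stapler in the oblong wooden tray, lengthwise, each standing upright and centred in its place. Every place is taken by another of the three, so park one on the way on the empty cork coaster or on a clear bit of desk. Leave the sticky notes and the eraser where they are.

Things in the scene. Friction and masses are not known exactly. Their poses are not given: they have to be found in the camera images.
- mouse: black computer mouse, 100 long (its x) x 58 wide (its y) x 34 high, rounded top; origin at the centre of its underside, z up. Starts in the round dish, any heading. Grip it across its width, pads low (5 to 25 above its underside).
- candle: tea-light candle in a bright metal cup, a round disc 38 diameter x 15 high; origin at the centre of its underside, z up. Starts in the oblong tray, up to 35 off its centre along the tray; there it is best gripped with the fingers closing along the length of the tray, where there is room inside the rim.
- stapler: black desk stapler, 136 long (its y) x 36 wide (its x) x 50 high; origin at the centre of its underside, z up. The base is 36 wide and 8 high; the arm above it (25 to 50 above the underside, fixed to the base) is 24 wide and runs the whole length, and is where to grip it, across its width, near mid-length. Starts on the mouse pad, any heading.
- mouse_pad: flat grey square mouse pad, 150 x 150 x 4 thick, fixed to the desk; origin at the centre of its underside, its top is 4 above the origin. The stapler lies on it at the start (plain shadows on the desk are not the pad). Home of the mouse (any heading).
- round_dish: shallow round wooden dish, fixed to the desk, outer diameter 130, 9 high; the flat floor, about 114 across, lies 5 above the origin (centre of its underside), the rim 4 higher. Home of the candle.
- oblong_tray: shallow oblong wooden tray, fixed to the desk, outside 170 (its x, the long axis) x 80 (its y) x 9 high, walls 5 thick, inside 160 x 70; the floor lies 5 above the origin (centre of its underside), the rim 4 higher. Home of the stapler: long axis of the stapler (its y) along the long axis of the tray (its x), either way round.
- coaster: round cork coaster, 96 diameter x 5 thick, flat, fixed to the desk; origin at the centre of its underside. Empty at the start: a free spot to park one thing; the stapler overhangs it at both ends, and has most room lying along the world x axis.
- sticky_notes: bystander: square pad of sticky notes, 76 x 77 x 18, loose on the desk; origin at the centre of its underside.
- eraser: bystander: small blue-sleeved eraser in front of the laptop, 21 x 48 x 12, loose on the desk; origin at the centre of its underside.

How it is judged:
At the end, for the whole second after the job is handed in: mouse on the mouse pad, candle in the round dish, stapler in the oblong tray: each upright (within about 7 degrees), resting on the floor of its place, at rest, its centre within 15 mm of the centre of its place; the stapler's length within 0.2 rad of the tray's long axis (horizontal distance between mouse and mouse_pad below 0.015 m and angle between each of mouse, candle, stapler's own z axis and vertical below 0.12 rad and linear speed of each of mouse, candle, stapler below 0.02 m/s and z of mouse in the frame of mouse_pad between 0.001 and 0.01 m and horizontal distance between candle and round_dish below 0.015 m and z of candle in the frame of round_dish between 0.001 and 0.01 m and horizontal distance between stapler and oblong_tray below 0.015 m and z of stapler in the frame of oblong_tray between 0.001 and 0.01 m and angle between the y axis of stapler and the x axis of oblong_tray, either way round below 0.2 rad); the robot touches nothing.
It fails at once if sticky notes moved by more than 20 mm (distance of sticky_notes from where it was at the start of the episode above 0.02 m).
It fails at once if eraser moved by more than 20 mm (distance of eraser from where it was at the start of the episode above 0.02 m).
It also fails if it takes over 102 s, if anything falls off the work surface, if the arm or the gripper's body presses on something with over 40 N, if the wrist force passes 120 N, or if a joint passes its speed limit or range.

## Working session

There is one attempt and no reset: what is moved stays moved. The work goes in short steps, each a Python script; the robot and the scene stay as the last script left them, time stands still between calls to the robot, and variables do not carry over. Pictures are saved under pics/ and viewed, at most 14 in all, crops included, and the job is handed in when it is done.

```bash
mkdir -p pics; ls; python3 - <<'E'
from bench import *
import cv2,numpy as np
np.set_printoptions(precision=4,suppress=True)
for n in("scene","top"):
    s=snapshot(n); cv2.imwrite(f"pics/{n}0.png",cv2.resize(s["image"][:,:,::-1],(800,600),interpolation=cv2.INTER_CUBIC))
    np.savez(f"{n}0.npz",**s); print(n,s["camera_matrix"],s["pose"])
print(get_eef_pos(),get_orientation(),get_time_s(),get_joint_positions())
E
```

```text
pics
scene [[479.1799   0.     253.1761]
 [  0.     479.1799 190.3394]
 [  0.       0.       1.    ]] [[-0.8685 -0.2696  0.416   0.1469]
 [-0.4954  0.5046 -0.7071  0.5491]
 [-0.0193 -0.8202 -0.5718  0.611 ]
 [ 0.      0.      0.      1.    ]]
top [[486.472    0.     258.4569]
 [  0.     486.472  187.0151]
 [  0.       0.       1.    ]] [[-0.0297 -0.9918  0.1246  0.4314]
 [-0.9993  0.0321  0.0173 -0.1852]
 [-0.0211 -0.124  -0.9921  1.2684]
 [ 0.      0.      0.      1.    ]]
[0.18   0.624  0.2087] [-3.1401  0.0001  2.8609] 0.1 [-1.3562  0.5371 -0.0045  1.5387  0.0026  1.0673 -0.0712]
```

View pics/scene0.png

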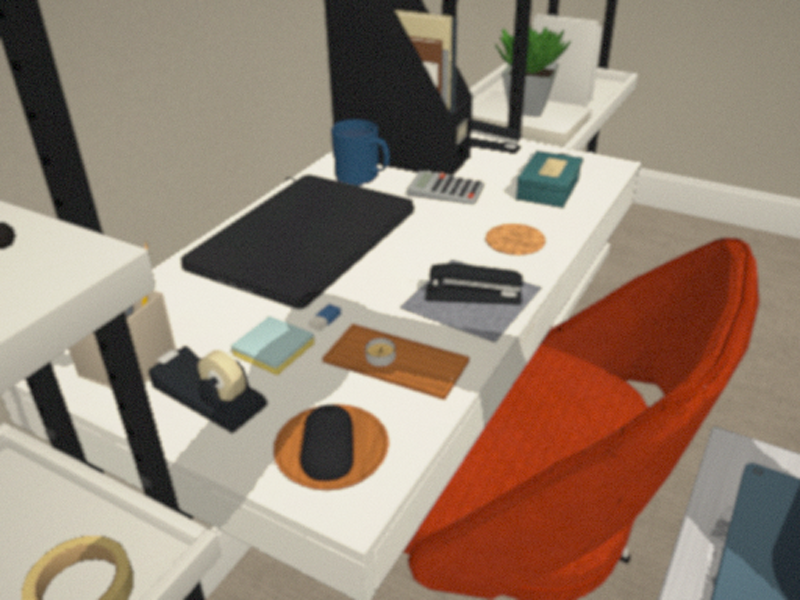

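View pics/top0.png

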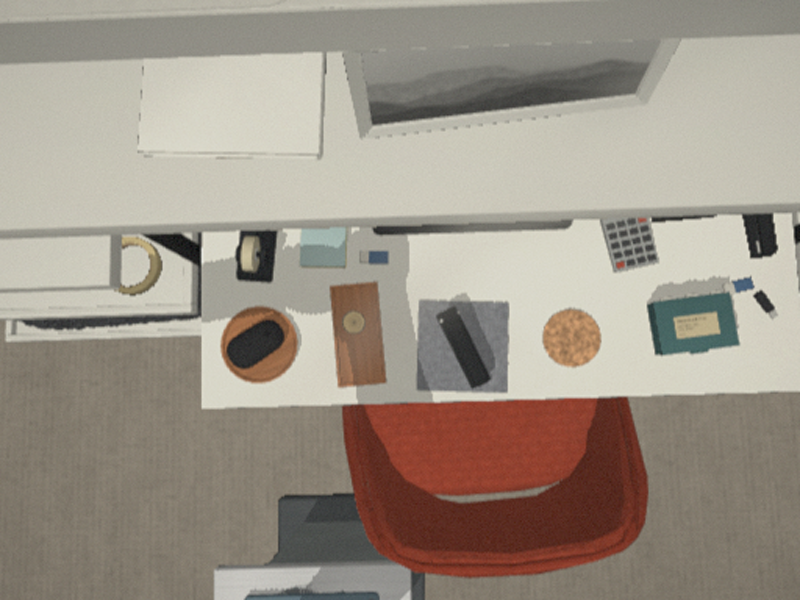

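The top view shows the mouse in the dish (258,344), the candle in the tray (354,322), the stapler on the pad (464,346) and the coaster at (572,337). The scene view shows the dish (332,446), candle (380,351), stapler (475,283) and coaster (515,239). I'll enlarge both for accurate pixel readings.

```bash
python3 - <<'E'
import cv2,numpy as np
a=np.load("top0.npz")["image"][134:262,128:394,::-1]; cv2.imwrite("pics/topc.png",cv2.resize(a,None,fx=3,fy=3,interpolation=cv2.INTER_CUBIC))
a=np.load("scene0.npz")["image"][135:320,165:365,::-1]; cv2.imwrite("pics/scenec.png",cv2.resize(a,None,fx=3.2,fy=3.2,interpolation=cv2.INTER_CUBIC))
E
```

```text
(no output)
```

View pics/topc.png

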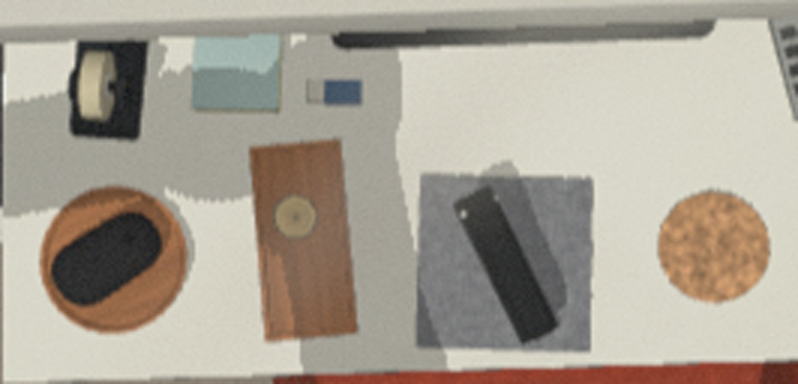

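View pics/scenec.png

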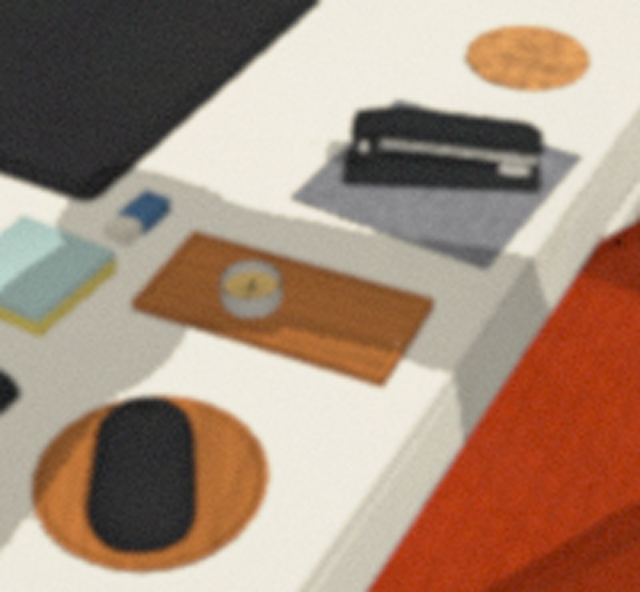

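```bash
cat > vis.py <<'E'
import numpy as np,cv2
def ray(cam,uv):
    K,P=cam; d=P[:3,:3]@np.linalg.inv(K)@np.r_[uv,1.]; return P[:3,3],d/np.linalg.norm(d)
def atz(cam,uv,z):
    o,d=ray(cam,uv); return o+d*(z-o[2])/d[2]
def tri(c1,u1,c2,u2):
    o,d=ray(c1,u1);p,e=ray(c2,u2)
    s=np.linalg.lstsq(np.c_[d,-e],p-o,rcond=None)[0]
    a=o+s[0]*d;b=p+s[1]*e; return (a+b)/2,np.linalg.norm(a-b)
def cam(f):
    s=np.load(f); return s["camera_matrix"],s["pose"]
T=cam("top0.npz");S=cam("scene0.npz")
ut=lambda x,y:(np.array([x,y])+.5)/3-.5+[128,134]
us=lambda x,y:(np.array([x,y])+.5)/3.2-.5+[165,135]
E
python3 - <<'E'
from vis import *
np.set_printoptions(precision=4,suppress=True)
pts=dict(dish=((113.5,259),(150,483)),candle=((295,217),(251,286)),
trA=((249,147),(132,303)),trB=((340,139),(193,232)),trC=((358,332),(433,299)),trD=((266,341),(384,384)),
padA=((421,173),(292,197)),padB=((593,179),(398,101)),padC=((591,352),(580,156)),padD=((416,348),(487,268)),
coaster=((713.5,245.5),(528,58.5)),stapNear=((523,343),(540,128)),stapFar=((454,206),(357,113)),mouse=((107,258),(142,455)))
for k,(a,b) in pts.items(): print(k,*tri(T,ut(*a),S,us(*b)))
def L(n,q,z): print(n,[atz(T,ut(*p),z)[:2].round(4) for p in q])
L("stap z.055",[(454,206),(491,186),(558,325),(523,343)],.055)
L("tray .009",[(249,147),(340,139),(358,332),(266,341)],.009)
L("pad .004",[(421,173),(593,179),(591,352),(416,348)],.004)
L("dish .009",[(113.5,259),(40,259),(187,259)],.009)
L("candle .02",[(295,217)],.02); L("coaster",[(713.5,245.5)],.005)
L("mouse axis .02",[(107,258),(62,289),(152,228),],.02)
# mouse outline by threshold, at z~.02
im=np.load("top0.npz")["image"].astype(int).max(2)
for n,(x0,x1,y0,y1),z in(("mouse",(141,186,200,240),.022),("stap",(275,320,190,252),.055)):
    m=np.zeros(im.shape,np.uint8); m[y0:y1,x0:x1]=im[y0:y1,x0:x1]<62
    c=max(cv2.findContours(m,0,cv2.CHAIN_APPROX_NONE)[0],key=len)[:,0]
    w=np.array([atz(T,p,z)[:2] for p in c],np.float32); print(n,cv2.minAreaRect(w))
print("desk/eraser",atz(T,ut(335,92),.012),"sticky",atz(T,ut(237,75),.018),"desk edge",atz(T,ut(150,380),0))
print("origin px",T[0]@(np.linalg.inv(T[1])@[0,0,0,1])[:3])
E
```

```text
dish [0.5108 0.0817 0.0028] 0.0013615462009883197
candle [ 0.5415 -0.0781  0.0141] 0.0011506735127979296
trA [ 0.6048 -0.0385  0.0045] 0.0018880250569740559
trB [ 0.6097 -0.1181  0.0051] 0.0006008153871923295
trC [ 0.4414 -0.1295  0.0056] 0.0011633404333224108
trD [ 0.4357 -0.0498  0.0017] 0.0020023432295915994
padA [ 0.5766 -0.1887  0.0004] 0.003903716846118085
padB [ 0.568  -0.3381 -0.0024] 0.001352045119087523
padC [ 0.4193 -0.3287  0.0005] 0.0007839845022099485
padD [ 0.4263 -0.1788  0.0014] 0.000999043142301861
coaster [ 0.5058 -0.4396 -0.0011] 0.0028991719048511054
stapNear [ 0.429  -0.2668  0.0566] 0.0010950913745646172
stapFar [ 0.5408 -0.2149  0.0644] 0.003963157825854682
mouse [0.5115 0.0833 0.0248] 0.0011510100921823725
stap z.055 [array([ 0.5435, -0.2143]), array([ 0.5592, -0.2458]), array([ 0.4423, -0.2965]), array([ 0.4285, -0.2671])]
tray .009 [array([ 0.605 , -0.0385]), array([ 0.6095, -0.1182]), array([ 0.4419, -0.1294]), array([ 0.4366, -0.0502])]
pad .004 [array([ 0.5779, -0.1878]), array([ 0.5679, -0.3371]), array([ 0.419 , -0.3284]), array([ 0.4268, -0.1787])]
dish .009 [array([0.511 , 0.0807]), array([0.513 , 0.1447]), array([0.509 , 0.0169])]
candle .02 [array([ 0.5415, -0.0784])]
coaster [array([ 0.5068, -0.4378])]
mouse axis .02 [array([0.5113, 0.084 ]), array([0.486 , 0.1229]), array([0.5359, 0.045 ])]
mouse ((0.5116261839866638, 0.08387799561023712), (0.05343256890773773, 0.09555542469024658), 32.17936706542969)
stap ((0.4870237708091736, -0.25819891691207886), (0.11397883296012878, 0.03230147808790207), 24.312049865722656)
desk/eraser [ 0.6506 -0.115   0.012 ] sticky [ 0.6675 -0.0302  0.018 ] desk edge [0.4062 0.0516 0.    ]
origin px [241.3876 513.3818   1.2078]
```

```bash
python3 - <<'E'
from vis import *
from bench import *
np.set_printoptions(precision=3,suppress=True)
f=lambda x,y:(np.array([x,y])+.5)*.64-.5
for n,a,b in(("upper",(111,290),(153,255)),("upper2",(8,316),(0,195)),("lower",(198,340),(218,540)),("chairtop",(628,430),(740,240)),("chairR",(645,480),(757,290)),("chairL",(345,405),(412,555))): print(n,*tri(T,f(*a),S,f(*b)))
o,d=ray(S,f(160,480)); e=ray(S,f(30,60))
print("post",[(o+t*d) for t in(.5,.7,.9)],[(e[0]+t*e[1]) for t in(.5,.7,.9)])
for p,y in(([.18,.624,.2],2.861),([.45,.2,.15],-1.5),([.5415,-.078,.1],-1.5),([.5415,-.078,.1],1.64),([.506,-.439,.1],0),([.493,-.256,.1],.42),([.511,.084,.1],-1.0),([.511,.084,.1],2.13)):
    print(p,y,r.ik(p,[np.pi,0,y]))
E
```

```text
upper [0.568 0.209 0.305] 0.00020915154001931486
upper2 [0.54  0.307 0.403] 0.04004896581430294
lower [ 0.541  0.209 -0.035] 0.04328271028532596
chairtop [ 0.271 -0.523  0.031] 0.1664125491257913
chairR [ 0.204 -0.574 -0.077] 0.11605739800544787
chairL [ 0.429 -0.02  -0.26 ] 0.06292587074741088
post [array([0.437, 0.35 , 0.255]), array([0.553, 0.271, 0.113]), array([ 0.669,  0.191, -0.029])] [array([0.547, 0.279, 0.481]), array([0.707, 0.171, 0.428]), array([0.867, 0.063, 0.376])]
[0.18, 0.624, 0.2] 2.861 [-1.356  0.545 -0.005  1.548  0.003  1.048 -0.071]
[0.45, 0.2, 0.15] -1.5 [-0.318  0.364 -0.231  1.99   0.114  0.8    2.597]
[0.5415, -0.078, 0.1] -1.5 [-0.684  0.814  1.088  1.938 -0.892  0.975 -2.228]
[0.5415, -0.078, 0.1] 1.64 [-0.395  0.585  0.609  1.924 -0.467  0.777  0.546]
[0.506, -0.439, 0.1] 0 [ 0.021  0.993  1.084  1.6   -0.945  1.151 -0.234]
[0.493, -0.256, 0.1] 0.42 [-0.109  0.622  0.689  1.905 -0.539  0.807 -0.278]
[0.511, 0.084, 0.1] -1.0 [-1.02   0.767  1.09   2.012 -0.875  0.93  -2.026]
[0.511, 0.084, 0.1] 2.13 [-0.537  0.492  0.365  1.988 -0.262  0.707  0.549]
```

Heights agree with the text: tray rim about 5 mm, candle top about 14–20 mm, stapler top about 57 mm. An overhead shelf corner stands at (0.57, 0.21, 0.305), so I'll retract to a small radius before swinging in. Then the candle goes to the coaster.

```bash
cat > h.py <<'E'
from bench import *
from vis import *
np.set_printoptions(precision=4,suppress=True)
PI=np.pi
DISH=(.511,.081);TRAY=(.523,-.084);PAD=(.498,-.258);COAST=(.506,-.439);TYAW=.068
def over(xy,z,yaw): r.move_pose([*xy,z],[PI,0,yaw])
def lin(xy,z,v=.15,sf=None): return r.move_linear([*xy,z],max_speed=v,stop_force=sf)
def st(n): print(n,"t",round(get_time_s(),2),"tcp",np.array(get_eef_pos()),"w",round(get_width(),4),"F",round(float(np.linalg.norm(get_grasp_force())),1),"ft",np.array(get_ft_force()),flush=True)
E
python3 - <<'E'
from h import *
r.move_linear([.13,.45,.25],max_speed=.25); st("retract")
q=np.array(get_joint_positions()); print(q)
q[0]=.1; q[6]=.1; r.set_joints(list(q)); st("swing"); print(get_orientation())
command_gripper(.056)
C=(.5415,-.078)
over(C,.10,1.64); st("above"); print(get_joint_positions(),get_orientation())
hit=lin(C,.006,.05,4); st(f"down {hit}")
z=get_eef_pos()[2]
lin(C,z+.003,.05); command_gripper(.02); st("closed")
E
```

```text
retract t 0.99 tcp [0.1302 0.4511 0.2501] w 0.0854 F 0.0 ft [-0.0097  0.9569 -0.3306]
[-1.3621  0.1791 -0.0267  1.9529  0.0057  1.0086 -0.1012]
swing t 3.23 tcp [ 0.4628 -0.0794  0.25  ] w 0.0855 F 0.0 ft [ 0.2224 -0.1631  1.2759]
[ 3.1405 -0.0002  1.6022]
above t 4.35 tcp [ 0.5416 -0.0783  0.1008] w 0.056 F 0.0 ft [-0.1127  0.6992  0.9166]
[ 0.0833  0.5098 -0.0286  1.8954  0.021   0.7362  0.1115] [3.1412 0.0002 1.6396]
down False t 6.38 tcp [ 0.5417 -0.078   0.0062] w 0.056 F 0.0 ft [ 0.3109  0.3389 -0.6634]
closed t 7.07 tcp [ 0.5414 -0.078   0.0092] w 0.0198 F 0.0 ft [-0.8624 -0.2096 -0.0489]
```

```bash
python3 - <<'E'
from h import *
s=snapshot("top"); np.savez("top1.npz",**s)
a=s["image"][134:262,128:394,::-1]; cv2.imwrite("pics/top1.png",cv2.resize(a,None,fx=3,fy=3,interpolation=cv2.INTER_CUBIC))
E
```

```text
(no output)
```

View pics/top1.png

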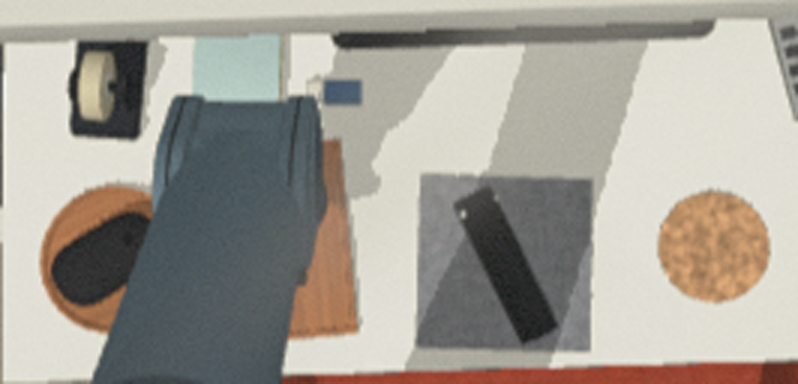

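The arm hides the candle at about (295,217). I'll open, lift, back off and look again.

```bash
python3 - <<'E'
from h import *
command_gripper(.056); lin((.5415,-.078),.08,.2); lin((.47,-.26),.2,.4)
for n in("top","scene"):
    s=snapshot(n); np.savez(n+"2.npz",**s)
    a=s["image"][::,::,::-1]; a=a[134:262,128:394] if n=="top" else a[135:320,165:365]
    f=3 if n=="top" else 3.2
    cv2.imwrite(f"pics/{n}2.png",cv2.resize(a,None,fx=f,fy=f,interpolation=cv2.INTER_CUBIC))
st("")
E
```

```text
t 8.88 tcp [ 0.4698 -0.2579  0.1985] w 0.0563 F 0.0 ft [-0.2982 -0.8054 -0.3245]
```

View pics/top2.png

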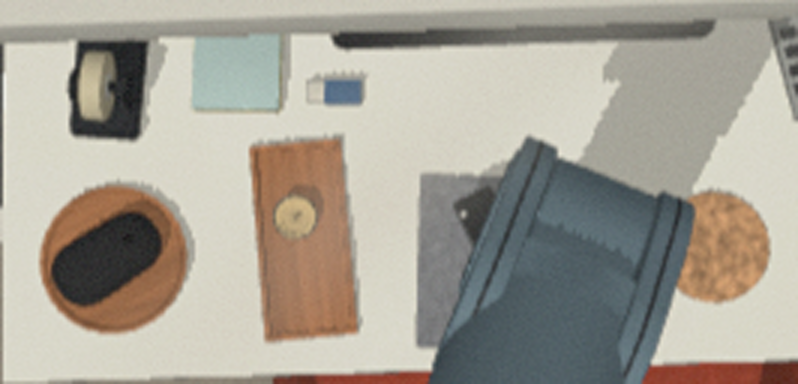

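The candle is unmoved at (295,216), so the fingers closed above it. I'll feel for the tray floor this time.

```bash
python3 - <<'E'
from h import *
C=(.5415,-.078)
command_gripper(.052)
over(C,.06,1.64); lin(C,.012,.1)
hit=lin(C,-.012,.02,4); st(f"down {hit}")
z=get_eef_pos()[2]
lin(C,z+.003,.05); command_gripper(.02); st("closed")
E
```

```text
down False t 12.03 tcp [ 0.5416 -0.078  -0.0119] w 0.0521 F 0.0 ft [ 0.0279  0.3397 -0.6222]
closed t 12.59 tcp [ 0.5416 -0.078  -0.0083] w 0.0337 F 58.9 ft [-1.9814  0.1961  7.8618]
```

```bash
python3 - <<'E'
from h import *
C=(.5415,-.078)
lin(C,.03,.1); st("lift"); lin(C,.10,.2)
over(COAST,.10,1.4); st("over coaster")
for n in("top","scene"):
    s=snapshot(n); np.savez(n+"3.npz",**s)
    a=s["image"][:,:,::-1]; a=a[100:292,128:384] if n=="top" else a[60:252,230:486]
    cv2.imwrite(f"pics/{n}3.png",cv2.resize(a,None,fx=3,fy=3,interpolation=cv2.INTER_CUBIC))
E
```

```text
lift t 13.13 tcp [ 0.5415 -0.078   0.03  ] w 0.0339 F 59.7 ft [-0.5977 -0.0033 -0.7979]
over coaster t 14.99 tcp [ 0.5075 -0.4364  0.0997] w 0.0334 F 59.7 ft [-0.2636  0.8665  0.1542]
```

View pics/scene3.png

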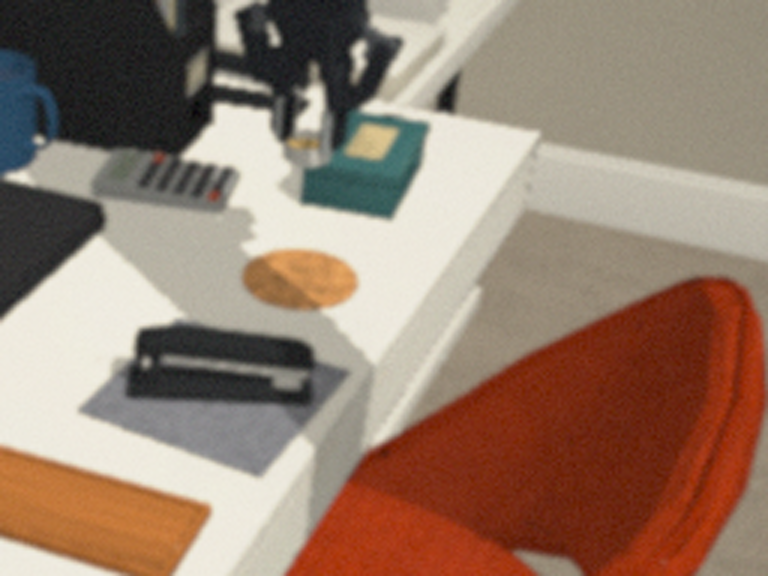

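The candle is held level, at (308,148) in the crop. I'll park it, then move the stapler to the tray.

```bash
python3 - <<'E'
from h import *
lin(COAST,.02,.15); hit=lin(COAST,-.010,.03,5); st(f"put {hit}")
command_gripper(.056); st("rel"); lin(COAST,.10,.2)
X=(.4934,-.2559)
over(X,.13,.4206); st("above"); print(get_joint_positions())
hit=lin(X,.022,.08,6); st(f"down {hit}")
command_gripper(.01); st("closed")
np.save("zs.npy",get_eef_pos())
lin(X,.05,.1); st("lift")
E
```

```text
put True t 16.64 tcp [ 0.5057 -0.4387 -0.0082] w 0.0337 F 60.3 ft [0.3126 0.7575 4.8576]
rel t 16.99 tcp [ 0.5049 -0.438  -0.0092] w 0.0557 F 0.0 ft [ 0.543   0.3916 -0.0162]
above t 18.71 tcp [ 0.493  -0.2564  0.1293] w 0.0563 F 0.0 ft [-0.609   0.6274 -0.8271]
[ 0.178   0.492   0.2874  1.8708 -0.1857  0.8058 -0.5869]
down False t 20.21 tcp [ 0.4938 -0.2561  0.0225] w 0.0562 F 0.0 ft [-0.3652 -0.3744 -0.3897]
closed t 20.6 tcp [ 0.4939 -0.2563  0.0226] w 0.0223 F 58.7 ft [-0.4216 -0.7133  5.1041]
lift t 21.03 tcp [ 0.4935 -0.2558  0.0501] w 0.0223 F 58.9 ft [ 0.3511 -0.0661 -2.5296]
```

```bash
python3 - <<'E'
from h import *
lin((.4934,-.2559),.10,.2)
over(TRAY,.10,TYAW); st("over"); lin(TRAY,.035,.12); hit=lin(TRAY,.018,.03,5); st(f"put {hit}")
command_gripper(.056); st("rel"); lin(TRAY,.11,.2); lin((.45,.12),.2,.4)
for n in("top","scene"):
    s=snapshot(n); np.savez(n+"4.npz",**s)
    a=s["image"][:,:,::-1]; a=a[134:262,128:394] if n=="top" else a[135:320,165:365]
    f=3 if n=="top" else 3.2
    cv2.imwrite(f"pics/{n}4.png",cv2.resize(a,None,fx=f,fy=f,interpolation=cv2.INTER_CUBIC))
E
```

```text
over t 22.17 tcp [ 0.5221 -0.0842  0.0989] w 0.0227 F 59.0 ft [ 0.6554 -0.4081 -1.919 ]
put True t 23.3 tcp [ 0.5235 -0.0841  0.0236] w 0.0225 F 60.0 ft [-0.4913  0.9553  5.792 ]
rel t 23.73 tcp [ 0.5226 -0.0839  0.0229] w 0.0559 F 0.0 ft [ 1.2493  0.3933 -0.0814]
```

View pics/top4.png

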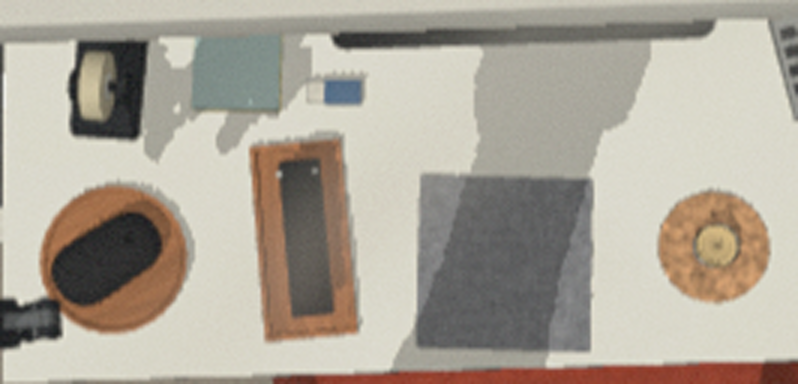

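View pics/scene4.png

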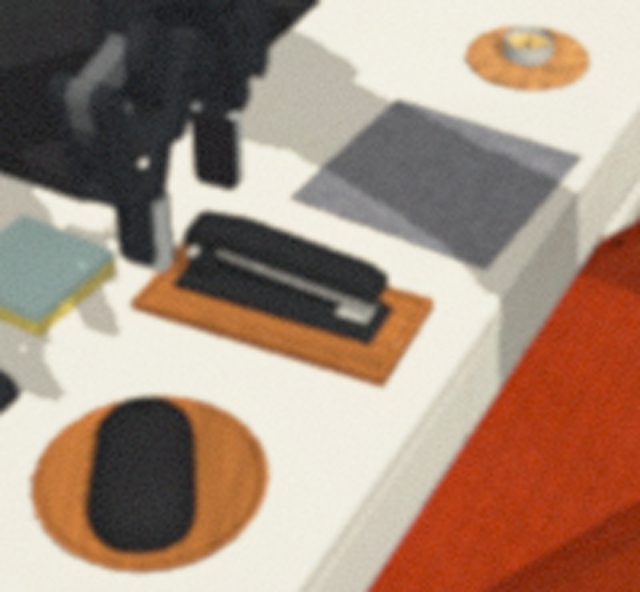

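```bash
python3 - <<'E'
from h import *
print("stapler",[atz(T,ut(*p),.055)[:2] for p in((298.5,160),(313.5,316),(306,238))],"candle",atz(T,ut(717,244),.02))
M=(.5116,.0838); command_gripper(.073)
over(M,.10,2.133); print(get_joint_positions()); st("above")
lin(M,.012,.12); hit=lin(M,-.009,.03,4); st(f"down {hit}")
z=get_eef_pos()[2]
if hit: lin(M,z+.004,.05)
command_gripper(.04); st("closed")
lin(M,get_eef_pos()[2]+.03,.1); st("lift")
E
```

```text
stapler [array([ 0.5863, -0.0853]), array([ 0.4558, -0.0949]), array([ 0.5206, -0.0902])] candle [ 0.5071 -0.4379  0.02  ]
[-0.2183  0.4708 -0.0391  1.9679  0.0274  0.7031  0.2877]
above t 27.23 tcp [0.5116 0.0839 0.1001] w 0.0729 F 0.0 ft [0.7069 0.1405 0.1414]
down False t 28.97 tcp [ 0.5117  0.0838 -0.009 ] w 0.0728 F 0.0 ft [0.2097 0.3157 0.2442]
closed t 29.3 tcp [ 0.5118  0.0838 -0.008 ] w 0.052 F 60.4 ft [-2.2769  0.2812 10.4193]
lift t 29.76 tcp [0.5118 0.0838 0.0221] w 0.0514 F 61.6 ft [ 0.2156 -0.4734 -1.3973]
```

```bash
python3 - <<'E'
from h import *
M=(.5116,.0838); lin(M,.11,.2)
over(PAD,.11,1.57); st("over"); lin(PAD,.012,.12); hit=lin(PAD,-.014,.03,5); st(f"put {hit}")
command_gripper(.075); st("rel"); lin(PAD,.10,.2)
C=(.5065,-.4383); command_gripper(.052)
over(C,.06,1.4); lin(C,.012,.1); hit=lin(C,-.009,.03,4); st(f"down {hit}")
command_gripper(.02); st("closed"); lin(C,.03,.1); st("lift"); lin(C,.12,.2)
over(DISH,.12,1.57); st("over dish"); lin(DISH,.02,.15); hit=lin(DISH,-.011,.03,5); st(f"put {hit}")
command_gripper(.056); st("rel"); lin(DISH,.10,.2)
r.move_pose([.43,.0,.25],[PI,0,1.57])
q=np.array(get_joint_positions()); q[0]=-1.2; r.set_joints(list(q)); st("away")
for n in("top","scene"):
    s=snapshot(n); np.savez(n+"5.npz",**s)
    a=s["image"][:,:,::-1]; a=a[134:262,128:394] if n=="top" else a[135:320,165:365]
    f=3 if n=="top" else 3.2
    cv2.imwrite(f"pics/{n}5.png",cv2.resize(a,None,fx=f,fy=f,interpolation=cv2.INTER_CUBIC))
E
```

```text
over t 31.64 tcp [ 0.4987 -0.2558  0.1096] w 0.0512 F 61.7 ft [ 0.2484  0.1318 -1.0649]
put True t 33.28 tcp [ 0.4978 -0.2579 -0.009 ] w 0.0519 F 62.9 ft [-1.2251 -0.2339  5.7646]
rel t 33.64 tcp [ 0.4971 -0.2575 -0.0095] w 0.075 F 0.0 ft [-0.4737 -0.2145  0.5506]
down False t 36.94 tcp [ 0.5066 -0.4384 -0.0089] w 0.052 F 0.0 ft [0.2709 0.5502 0.2239]
closed t 37.26 tcp [ 0.5068 -0.4386 -0.0082] w 0.0339 F 59.3 ft [-0.8802  0.9558  5.3671]
lift t 37.8 tcp [ 0.5068 -0.4384  0.0306] w 0.0336 F 59.7 ft [-0.45    0.4323 -0.4524]
over dish t 40.28 tcp [0.5116 0.0797 0.12  ] w 0.0338 F 59.7 ft [ 0.4717  0.4949 -0.6084]
put True t 41.98 tcp [ 0.5107  0.081  -0.0083] w 0.0335 F 60.5 ft [-0.6925 -0.9607  6.9094]
rel t 42.33 tcp [ 0.5099  0.0809 -0.0089] w 0.0561 F 0.0 ft [0.6452 1.2215 0.2039]
away t 45.27 tcp [0.2479 0.3511 0.2485] w 0.0562 F 0.0 ft [ 0.0422  0.1329 -0.1019]
```

View pics/top5.png

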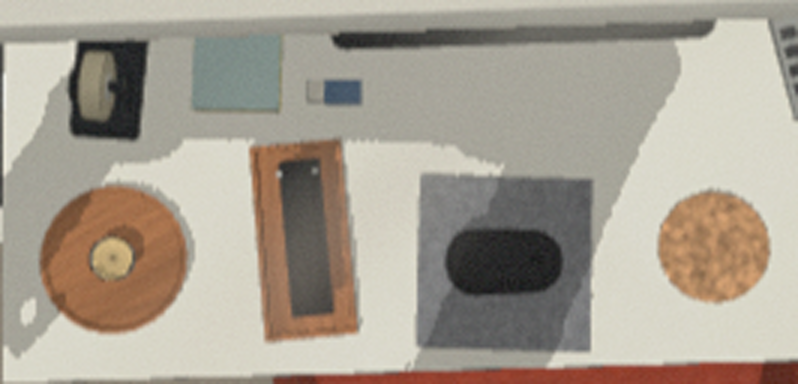

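View pics/scene5.png

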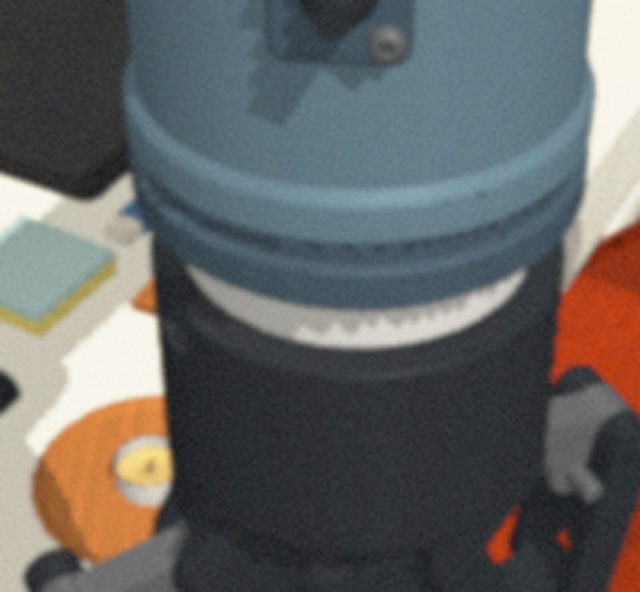

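The candle is centred in the dish at (113,258) and the mouse on the pad at (504,261). The stapler lies along the tray at (300,238), with its left arm edge putting its centre within about 2 mm of the tray's. The notes and eraser are unmoved, so I'm handing in.

```bash
python3 -c "
from bench import *
print(order.close_job(), get_time_s())"
```

```text
the job is handed in; nothing more can be done
the job is handed in; nothing more can be done
```

I handed the job in at about 45 s on the robot clock: mouse on the pad, candle in the dish and stapler lengthwise in the tray, each within a few mm of centre in the last picture; the judge's verdict was not shown.

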